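# Bail-arm tote over the rim of a spill tray

### The arm

A 7-joint arm with a two-finger parallel gripper is mounted at the origin on a cart in front of the work surface, level with it; the furniture and walls round the work are solid. World frame = base frame: x ahead of the robot, y to its left, z up, the work surface at z = 0. Lengths are in mm, angles in rad, forces in N, time in s.
With the tool pointing down it reaches from about 425 to 875 mm from the base axis. Payload 4.7 kg.
Tool frame: the origin (TCP) lies between the finger pads; the fingertips stand 17 mm ahead of it and the grasp point (between the pads) lies 2 mm behind it (manip.tip_reach is the distance from the TCP to the fingertips, in mm); z points along the fingers, y is the line along which they close (so a half turn about z gives the same grasp; the last joint's range is limited). The gripper opens to 85 mm and grips with 20 to 120 N. Pads are 22 mm wide; open, the fingers measure 114 mm over their backs; the gripper's body (76 mm by 85 mm) begins 54 mm behind the grasp point. The pads swing forward as they close: fully open they stand 13 mm farther back than shut.
Start: joints at [1.2, 0.321, -0.07, 1.45, 0.023, 1.371, -0.057], TCP at [243.975, -602.494, 248.349] pointing down, gripper open.
Joint ranges: [-2.86, 2.86], [-0.3, 2.09], [-1.38, 1.24], [0.06, 2.45], [-1.56, 4.7], [0.09, 2.05], [-2.69, 2.69]. Speed limits (rad/s): [2.57, 2.57, 3.14, 3.14, 3.14, 3.14, 3.14].

### API

Orientations are given as a unit quaternion [w, x, y, z].
In Python, from workcell import manip gives the robot as it stands.
- The arm moves only by the tool send_rows, never from a script. Its argument "plan" is a list of rows, each a list of 7 numbers: the turn, a rotation vector about the world's x, y, z in degrees, then the shift along the world's x, y, z in cm, then the opening, from -1 (shut) to 1 (fully open). In form: [[rx, ry, rz, x, y, z, hand], ...]. A call has exactly 5 rows; each row is the pose to reach, as a shift and turn from the pose commanded when the call began; what a row does not reach only later rows make up. A row lasts 1/8 s, in which the tool goes at most 62.5 mm and 10.7 degrees, less where a joint would pass 70% of its speed; a pose out of reach is approached as far as the arm can. A call with a gripper value outside its range is refused whole. The fingers move at their own pace and stop on an object; "squeeze" is the grip in N (left out, the last holds). Time passes only in rows, so rows that repeat a pose let the fingers close, or fill a call up. It gives the time, the measured TCP pose, the force, the opening and the grip force at its end, in the units of the state.
- manip.read_state(): the state, without advancing time (a new reading comes with each control period).
- manip.camera(name): name is "side" or "top"; returns the picture (420x560x3 uint8, red, green, blue); there is no depth.
- manip.camera_params(name): a dict with "intrinsics" (3x3 intrinsics, pixels), "extrinsics" (4x4, takes a point from camera to world coordinates). Camera axes: x right, y down, z forward; pixel columns grow to the right and rows downward; lengths in mm; the calibration is good to about 2 mm. A picture is of the moment at which its call begins. camera_params takes no time and is no camera call.
- manip.sign_off(): hands the job in; it is judged then, once.
The state is a dict: "t": time; "joint_positions": joint angles; "qd": joint speeds; "joint_torque": joint torques, N m; "tool_pos": TCP position; "tcp_rot": TCP orientation; "wrist_force": force on the tool from outside, world axes, zero at the start; "torque": the same for the moment, N m; "gripper_width": opening from 0.0 (shut) to 1.0 (fully open); "gripper_force": force on a finger pad.
Only numpy, scipy, OpenCV 4.12 (cv2) and the standard library are available. Lean on these libraries where they do the work, as an engineer would, in place of code of your own. Each camera call takes 0.05 s, during which the arm holds its last target. There are 200 camera calls.

### The job

Get the loaded blue tote into the white spill tray without picking it up: lift its leading end by the swung-out bail and rest it on the tray's near rim, the rear end still on the bench. While less than half of it is in, fold that bail in across the mouth so that it will clear the splash guard, then push the tote on over the rim until it sits inside, flat on the tray floor, both bails folded in. Do not tip it steeply, keep the carton and the tape roll in it, and leave the large beaker, the closed blue tip box beside it and the orange-capped bottle where they stand.

Things in the scene. Friction and masses are not known exactly. Their poses are not given: they have to be found in the camera images.
- tote: Blue open-topped tote, 170 x 110 x 80 mm (x, y, z), walls and floor 4 mm, about 0.75 kg with its load; too wide to grip round. Origin: centre of its underside. x points to the leading end (towards the tray, roughly world -y), z up. All four walls are plain and upright; the side walls carry the bail pivots on the outside, 122 mm over the bail arms.
- spill_tray: White spill tray fixed to the bench, 200 x 146 mm outside. Origin: centre of its underside; x points inward from the near rim (tote side) to the splash guard, z up. Floor top 4 mm above the bench. A rounded rim 8 mm thick, top 18 mm above the bench, runs all round: clear inside length 184 mm (x from -92 to +92 mm), clear inside width 130 mm. A clear splash guard with white posts stands on the far end at x = +92 to +101 mm, up to 136 mm above the bench.
- rim_top (a point): Middle of the top of the tray's near rim, at x = -96 mm in the tray's frame, 18 mm above the bench; axes as the tray's.
- tote_lead_edge (a point): Middle of the tote's leading bottom edge (x = +85 mm in the tote's frame).
- tote_rear_edge (a point): Middle of the tote's rear bottom edge (x = -85 mm in the tote's frame).
- bail_front (a joint): Angle of the leading bail, a steel wire U that swings about an axis along the tote's y through bail_front_hinge. 0 = folded in, its bar lying across the mouth on the side rims; it reads 1.34 when it stands upright on a level tote and 2.75 at the stop, swung out ahead of the leading end. Starts swung out. Stiff hinge (0.04 N m): it stays where it is left.
- bail_front_hinge (a point): Middle of the leading bail's pivot axis: 77 mm ahead of the tote's centre, 72 mm above its underside.
- bail_front_bar (a point): Middle of the leading bail's bar, 60 mm from the pivot axis. The bar runs along the tote's y, 122 mm long; its middle 70 mm carry a black tube grip of 12 mm diameter that spins freely on the wire, so the bail can swing while the grip is held.
- bail_rear (a joint): Angle of the same bail at the rear end, mirrored: 0 = folded in. Starts folded in.
- carton: Small white carton 52 x 72 x 48 mm, loose in the tote near the leading end. Origin: centre of its underside.
- tape_roll: Roll of tan label tape, 72 mm across, 18 mm high, lying loose in the rear half of the tote. Origin: centre of its underside.
- beaker: Large glass beaker, 73 mm across, 95 mm high, standing loose on the bench to the left. Origin: centre of its underside.
- tip_box: Closed blue pipette tip box with clear lid, 95 x 122 x 88 mm, loose on the bench to the left, behind the beaker. Origin: centre of its underside.
- ethanol_bottle: Glass bottle with orange cap, 66 mm across, 128 mm high, loose on the bench to the right, beyond the tray. Origin: centre of its underside.

How it is judged:
By the outcome, as a careful person would: the job done as asked, in the order asked, and still so for the second after the job is handed in, with the robot touching nothing.
It also fails if it takes over 54 s, if anything falls off the work surface, if the arm or the gripper's body presses on something with over 40 N, if the wrist force passes 120 N, or if a joint passes its speed limit or range.

## Working session

There is one attempt and no reset: what is moved stays moved. The work goes in short steps, Python scripts to look and compute and a tool call to move; the robot and the scene stay as the last step left them, time stands still between calls to the robot, and variables do not carry over. Pictures are saved under pics/ and viewed, at most 10 in all, crops included, and the job is handed in when it is done.

Besides the shell and the picture viewer there is one more tool, called after "Emit:" as name([rows], argument=value, ...), one row to a line, values as JSON. send_rows: Moves the arm, as the interface text tells. Its arguments: {"type":"object","properties":{"plan":{"type":"array"},"squeeze":{"type":"number"}},"required":["plan"]}

```bash
ls; mkdir -p pics; python3 - <<'E'
from workcell import manip
import cv2,numpy as np
for n in("side","top"):
    im=manip.camera(n);cv2.imwrite(f"pics/{n}0.png",im[:,:,::-1])
    p=manip.camera_params(n);print(n,np.round(p["intrinsics"],1).tolist(),np.round(p["extrinsics"],3).tolist())
s=manip.read_state();print(s)
E
```

```text
pics
side [[475.2, 0.0, 291.0], [0.0, 475.2, 206.9], [0.0, 0.0, 1.0]] [[0.871, -0.198, 0.45, -287.653], [-0.492, -0.347, 0.798, -1369.005], [-0.001, -0.917, -0.4, 734.907], [0.0, 0.0, 0.0, 1.0]]
top [[490.3, 0.0, 281.0], [0.0, 490.3, 210.3], [0.0, 0.0, 1.0]] [[-0.017, -0.979, 0.204, 204.559], [-1.0, 0.016, -0.006, -24.901], [0.002, -0.204, -0.979, 1415.085], [0.0, 0.0, 0.0, 1.0]]
{'t': 0.1, 'joint_positions': array([ 1.20010018,  0.32177213, -0.07012732,  1.45159853,  0.02258782,
        1.37080214, -0.05688645]), 'qd': array([ 0.00092969, -0.00224944,  0.0012282 , -0.00354379, -0.00039851,
        0.00010792,  0.00113383]), 'joint_torque': array([-1.13616193e-04, -4.94880295e+01, -3.83901754e-01, -3.15210664e+01,
        1.29903381e-02,  7.45033496e-03, -1.58525063e-05]), 'tool_pos': array([ 243.79749416, -602.03554061,  247.2952177 ]), 'tcp_rot': array([-8.72372833e-04,  9.81540431e-01,  1.91252656e-01, -2.05696103e-04]), 'wrist_force': array([ 0.95682701, -0.07253809, -0.49336136]), 'torque': array([ 0.03739935,  0.03929675, -0.02344168]), 'gripper_force': 0.0, 'gripper_width': 0.9980130715067996}
```

View pics/side0.png

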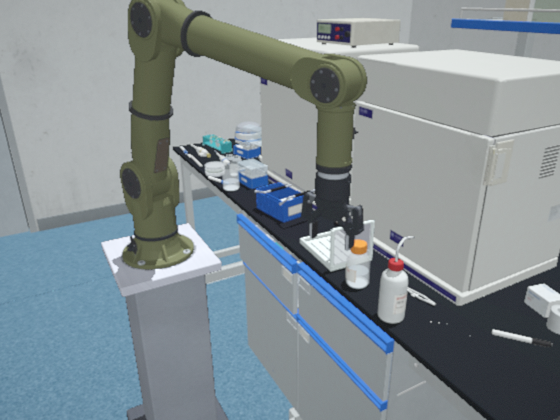

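View pics/top0.png

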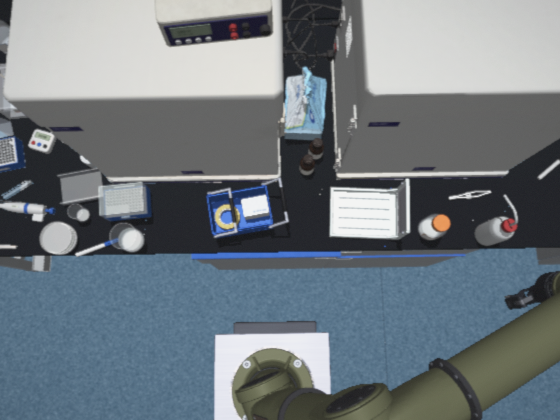

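The side view shows the arm obscuring the tray around (340,240), with the tote at (280,203). In the top view the tote is around (240,210) with its bail bar near (283,203), the tray is at (330-410,185-240), and the guard is at x≈405. I'll zoom in on the top view.

```bash
cat > h.py <<'E'
from workcell import manip
import cv2,numpy as np
P={n:manip.camera_params(n) for n in("side","top")}
def ray(n,u,v):
    K=np.array(P[n]["intrinsics"]);E=np.array(P[n]["extrinsics"])
    return E[:3,3],E[:3,:3]@np.linalg.inv(K)@[u,v,1]
def on(n,u,v,z):
    o,d=ray(n,u,v);return np.round(o+d*(z-o[2])/d[2],1)
def pix(n,p):
    K=np.array(P[n]["intrinsics"]);E=np.array(P[n]["extrinsics"])
    q=K@(E[:3,:3].T@(np.array(p)-E[:3,3]));return np.round(q[:2]/q[2],1)
def shot(n,name,x0,x1,y0,y1,k):
    im=manip.camera(n);cv2.imwrite(f"pics/{name}_raw.png",im[:,:,::-1])
    c=cv2.resize(im[y0:y1,x0:x1],None,fx=k,fy=k,interpolation=cv2.INTER_CUBIC)
    cv2.imwrite(f"pics/{name}.png",c[:,:,::-1]);return im
E
python3 - <<'E'
import cv2,numpy as np
im=cv2.imread("pics/top0.png")[:, :, ::-1]
c=cv2.resize(im[165:265,195:445],None,fx=3.2,fy=3.2,interpolation=cv2.INTER_CUBIC)
s=cv2.imread("pics/side0.png")[:, :, ::-1][170:275,245:395]
s=cv2.resize(s,None,fx=2.6,fy=2.6,interpolation=cv2.INTER_CUBIC)
o=np.zeros((600,800,3),np.uint8);o[:c.shape[0],:c.shape[1]]=c;o[322:322+s.shape[0],:s.shape[1]]=s[:278]
cv2.imwrite("pics/z0.png",o[:,:,::-1])
hsv=cv2.cvtColor(im,cv2.COLOR_RGB2HSV)
m=cv2.inRange(hsv,(100,120,60),(130,255,255));m[:,:190]=0;m[:,310:]=0;m[:165]=0;m[245:]=0
cs=cv2.findContours(m,0,2)[0]
from h import *
pts=np.vstack(cs);r=cv2.minAreaRect(pts);b=cv2.boxPoints(r);print(r);print([(x.tolist(),on("top",*x,80).tolist()) for x in b])
E
```

```text
((239.35415649414062, 211.30780029296875), (44.62531661987305, 63.17115020751953), 80.36246490478516)
[([204.4788818359375, 194.59793090820312], [531.8, 180.8, 80.0]), ([266.75848388671875, 184.02215576171875], [559.5, 6.1, 80.0]), ([274.22943115234375, 228.01766967773438], [433.7, -13.1, 80.0]), ([211.9498291015625, 238.59344482421875], [407.1, 158.4, 80.0])]
```

View pics/z0.png

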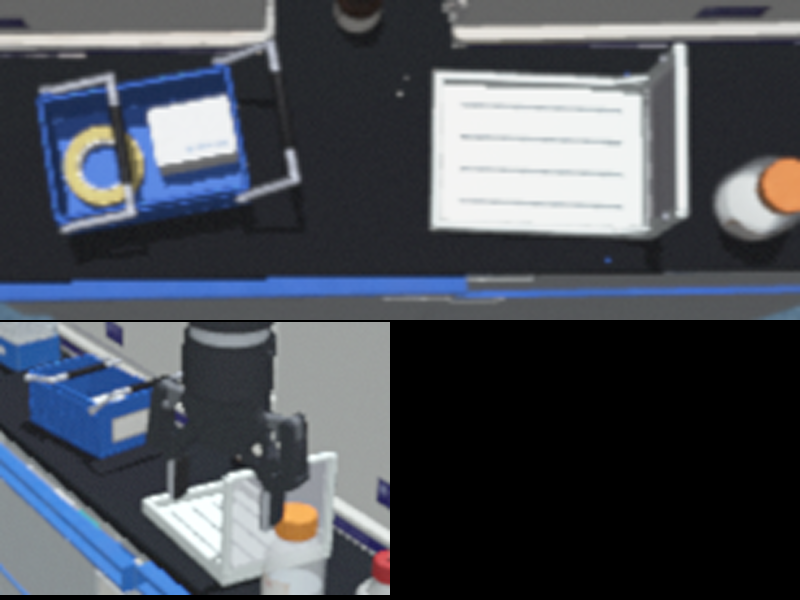

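The zoom shows the carton at the leading end and the tape roll behind it. The front bail's corners are near (279.4,178.8) and (287.8,221.6), and the tray's near rim corners near (330.6,187.5) and (330,236.9).

```bash
python3 - <<'E'
from h import *
f=lambda x,y,z,n="": print(n,on("top",195+x/3.2,165+y/3.2,z))
f(270,44,82,"bar far");f(297,181,82,"bar near")
f(273,70,82,"gripfar");f(291,150,82,"gripnear")
f(110,76,86,"rbar far");f(132,214,86,"rbar near")
f(231,66,80,"LT");f(248,200,80,"LN");f(38,92,80,"RT");f(58,226,80,"RN")
f(434,72,18,"tray nf");f(432,230,18,"tray nn");f(650,236,18,"tray fn");f(680,46,136,"guard far top");f(686,215,136,"guard near top")
f(140,-0,0)
f(300,282,0,"bench front");f(300,40,0,"")
f(358,30,0,"bottle thing")
E
```

```text
bar far [573.7 -29.6  82. ]
bar near [450.8 -50.9  82. ]
gripfar [550.1 -31.9  82. ]
gripnear [478.3 -46.3  82. ]
rbar far [546.  110.6  86. ]
rbar near [423.7  91.2  86. ]
LT [554.9   5.   80. ]
LN [435.2  -8.4  80. ]
RT [534.1 174.1  80. ]
RN [415.3 155.3  80. ]
tray nf [ 562.4 -180.1   18. ]
tray nn [ 415.8 -172.7   18. ]
tray fn [ 407.1 -368.6   18. ]
guard far top [ 551.4 -375.6  136. ]
guard near top [ 407.  -370.5  136. ]
 [641.2  91.5   0. ]
bench front [373.  -53.4   0. ]
 [599.9 -58.    0. ]
bottle thing [ 608.7 -112.5    0. ]
```

```bash
cat >> h.py <<'E'
def tri(a,b):
    (o1,d1),(o2,d2)=ray("top",*a),ray("side",*b)
    A=np.stack([d1,-d2],1);s=np.linalg.lstsq(A,o2-o1,rcond=None)[0]
    p,q=o1+s[0]*d1,o2+s[1]*d2;return np.round((p+q)/2,1),round(float(np.linalg.norm(p-q)),1)
E
python3 - <<'E'
from h import *
T=lambda x,y:(195+x/3.2,165+y/3.2)
S=lambda x,y:(245+x/2.6,170+(y-322)/2.6)
print("front bar near",tri(T(297,181),S(97,408)))
print("rear bar near",tri(T(132,214),S(30,378)))
im=cv2.imread("pics/side0.png");c=cv2.resize(im[180:230,245:325],None,fx=9,fy=9,interpolation=cv2.INTER_CUBIC);cv2.imwrite("pics/z1.png",c)
for z in (82,95,112):
  a=on("top",*T(270,44),z);b=on("top",*T(297,181),z);print(z,a,b,np.linalg.norm(a-b),(a+b)/2, pix("side",a),pix("side",b))
E
```

```text
front bar near (array([437.6, -45.9,  93.8]), 23.7)
rear bar near (array([409.5,  95.6,  93. ]), 27.7)
82 [573.7 -29.6  82. ] [450.8 -50.9  82. ] 124.73211294610546 [512.25 -40.25  82.  ] [316.5 196.6] [289.7 205.3]
95 [570.1 -29.6  95. ] [448.4 -50.7  95. ] 123.51558606103123 [509.25 -40.15  95.  ] [315.7 193.4] [289.1 201.9]
112 [565.4 -29.5 112. ] [445.3 -50.4 112. ] 121.90496298346508 [505.35 -39.95 112.  ] [314.7 189.3] [288.2 197.5]
```

View pics/z1.png

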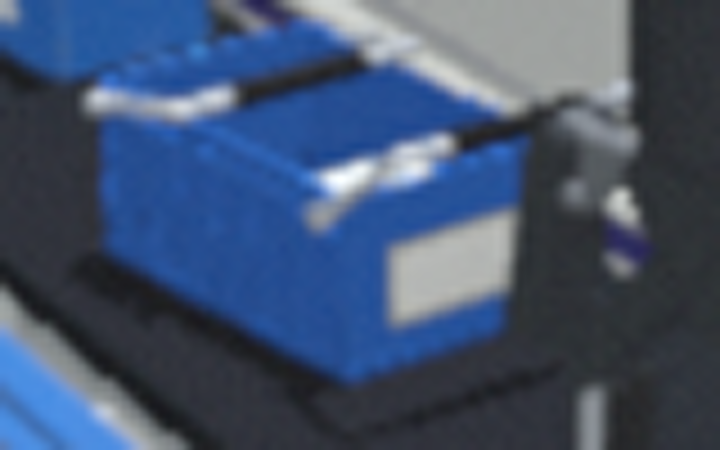

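The front bail sits around z≈111, not at its stop: its corners are at side pixels (288.3,197.8) and (314.4,190.2). I'll refine the tote yaw from its lower corners.

```bash
python3 - <<'E'
from h import *
Z=lambda x,y:(245+x/9,180+y/9)
a,b,c=[on("side",*Z(*p),0) for p in((350,383),(507,330),(105,248))];print(a,b,c,np.linalg.norm(b-a),np.linalg.norm(c-a))
print("yaw lead edge",np.degrees(np.arctan2((b-a)[1],(b-a)[0])),"yaw side",np.degrees(np.arctan2((a-c)[0],-(a-c)[1])))
T=lambda x,y:(195+x/3.2,165+y/3.2)
print(tri(T(297,181),Z(388,160)),tri(T(270,44),Z(625,92)))
E
```

```text
[448.7 -11.5   0. ] [529.   1.   0.] [422.  158.5   0. ] 81.26709051024284 172.08396206503383
yaw lead edge 8.848007024854194 yaw side 8.925891298629162
(array([445.2, -50.3, 111.1]), 0.5) (array([565.7, -29.2, 108.4]), 1.6)
```

Emit:
send_rows([
  [0, 0, -2, 5, 11, 0, 1],
  [0, 0, -5, 10, 22, 0, 1],
  [0, 0, -7, 15, 33, 0, 1],
  [0, 0, -9, 21, 45, 0, 1],
  [0, 0, -12, 26, 56, -2, 0.6],
])

```text
t: 0.72
tool_pos: [375.4, -316.8, 244.9]
tcp_rot: [0.0, 0.996, 0.087, 0.0]
wrist_force: [1.3, -0.3, 0.1]
gripper_width: 0.812
gripper_force: 0.0
```

Emit:
send_rows([
  [0, 0, 0, 3, 6, 0, 0.6],
  [0, 0, 0, 6, 12, 0, 0.6],
  [0, 0, -1, 9, 18, 0, 0.5],
  [0, 0, -1, 12, 24, 0, 0.5],
  [0, 0, -1, 13, 27.7, -2, 0.5],
])

```text
t: 1.35
tool_pos: [506.5, -39.7, 226.0]
tcp_rot: [0.0, 0.997, 0.079, 0.002]
wrist_force: [1.1, -0.7, -0.4]
gripper_width: 0.752
gripper_force: 0.0
```

```bash
python3 - <<'E'
from h import *
s=manip.read_state();print(s["t"],s["tool_pos"],s["gripper_width"])
E
```

```text
1.35 [506.50157152 -39.70669875 225.95573339] 0.75230076375451
```

Emit:
send_rows([
  [0, 0, 0, 0, 0, -5, 0.2],
  [0, 0, 0, 0, 0, -9, 0],
  [0, 0, 0, -0.1, 0, -11.6, 0],
  [0, 0, 0, -0.1, 0, -11.6, 0],
  [0, 0, 0, -0.1, 0, -11.6, 0],
])

```text
t: 1.98
tool_pos: [504.5, -41.8, 110.0]
tcp_rot: [0.0, 0.997, 0.079, 0.001]
wrist_force: [0.2, -0.2, 0.9]
gripper_width: 0.501
gripper_force: 0.0
```

```bash
python3 - <<'E'
from h import *
s=manip.read_state();print(s["t"],s["tool_pos"],s["gripper_width"])
t=shot("top","t1",240,320,150,250,5);s=shot("side","s1",245,345,160,240,5)
a=cv2.imread("pics/t1.png");b=cv2.imread("pics/s1.png")
o=np.zeros((500,800,3),np.uint8);a=a[:,50:350];o[:500,:300]=a;o[:400,300:]=b;cv2.imwrite("pics/c1.png",o)
E
```

```text
1.975 [504.51368726 -41.84244666 109.9623922 ] 0.5006122601033135
```

View pics/c1.png

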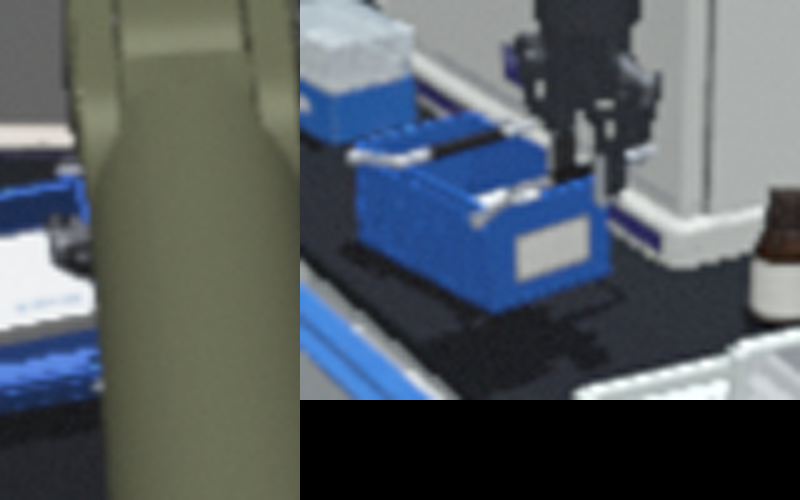

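In the side view the two fingers, at (565,160) and (612,170) in the composite, straddle the bar above the leading wall; the arm hides the bar from the top camera. Closing.

Emit:
send_rows([
  [0, 0, 0, 0, 0, 0, -0.5],
  [0, 0, 0, 0, 0, 0, -1],
  [0, 0, 0, 0, 0, 0, -1],
  [0, 0, 0, 0, 0, 0, -1],
  [0, 0, 0, 0, 0, 0, -1],
], squeeze=35)

```text
t: 2.7
tool_pos: [504.3, -42.0, 109.2]
tcp_rot: [0.0, 0.997, 0.079, 0.001]
wrist_force: [1.6, -0.6, 0.5]
gripper_width: 0.126
gripper_force: 34.1
```

Emit:
send_rows([
  [0, 0, 0, -0.2, 1.4, 1.3, -1],
  [0, 0, 0, -0.5, 3.2, 2.2, -1],
  [0, 0, 0, -0.5, 3.4, 3.4, -1],
  [0, 0, 0, -0.5, 3.5, 4.9, -1],
  [0, 0, 0, -0.5, 3.5, 4.9, -1],
])

```text
t: 3.32
tool_pos: [499.0, -7.3, 158.7]
tcp_rot: [0.001, 0.997, 0.079, 0.0]
wrist_force: [0.7, -0.8, -4.3]
gripper_width: 0.124
gripper_force: 34.5
```

```bash
python3 - <<'E'
from h import *
s=manip.read_state();print(s["t"],s["tool_pos"],s["gripper_width"],s["wrist_force"])
t=shot("side","s2",245,385,150,265,5)
E
```

```text
3.325 [498.97846061  -7.30305674 158.65857677] 0.12358082543626331 [ 0.67380973 -0.79483907 -4.28600139]
```

View pics/s2.png

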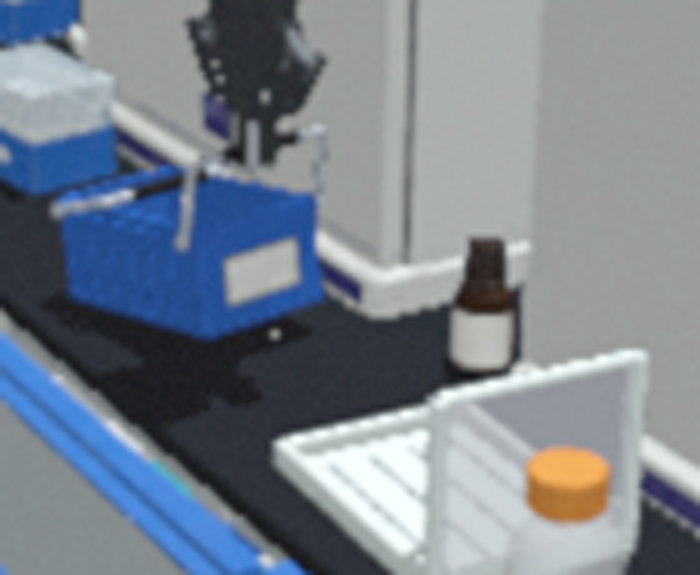

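The tote's leading end is lifted about 30 mm, its lower corner near (286,217), and the rear is still on the bench; the tray rim's near corner is at about (300,239). Next I'll drag it towards the tray and align the yaw.

Emit:
send_rows([
  [0, 0, -1, -0.1, -1.6, 0, -1],
  [0, 0, -3, -0.2, -4, 0, -1],
  [0, 0, -5, -0.4, -6.5, 0, -1],
  [0, 0, -7, -0.6, -9, 0, -1],
  [0, 0, -8, -0.7, -11, 0, -1],
], squeeze=60)

```text
t: 4.0
tool_pos: [491.3, -119.4, 157.9]
tcp_rot: [0.0, 1.0, 0.007, -0.0]
wrist_force: [0.4, 1.1, -5.7]
gripper_width: 0.111
gripper_force: 58.5
```

Emit:
send_rows([
  [0, 0, -1, -0.1, -2.4, 0, -1],
  [0, 0, -2, -0.2, -4.8, 0, -1],
  [0, 0, -3, -0.3, -7.2, 0, -1],
  [0, 0, -4, -0.4, -9.4, 0, -1],
  [0, 0, -4, -0.5, -10.8, 0, -1],
])

```text
t: 4.62
tool_pos: [486.6, -226.6, 157.9]
tcp_rot: [0.0, 1.0, -0.027, 0.0]
wrist_force: [0.8, 1.9, -5.5]
gripper_width: 0.113
gripper_force: 58.5
```

```bash
python3 - <<'E'
from h import *
s=manip.read_state();print(s["t"],s["tool_pos"],s["gripper_width"],s["wrist_force"])
t=shot("side","s3",245,385,150,265,4)
t=shot("top","t3",210,420,150,260,3.8)
a=cv2.imread("pics/t3.png");b=cv2.imread("pics/s3.png");print(a.shape,b.shape)
o=np.zeros((600,800,3),np.uint8)
c=cv2.resize(b,None,fx=.9,fy=.9);a=cv2.resize(a,(550,288));o[:c.shape[0],:c.shape[1]]=c
E
```

```text
4.625 [ 486.62021179 -226.62557085  157.88153808] 0.11300740896594912 [ 0.84188587  1.90360489 -5.50655014]
(418, 798, 3) (460, 560, 3)
```

```bash
python3 - <<'E'
import cv2,numpy as np
a=cv2.imread("pics/t3_raw.png")[160:255,205:415];b=cv2.imread("pics/s3_raw.png")[150:270,245:395]
o=np.zeros((600,800,3),np.uint8)
a=cv2.resize(a,None,fx=2.6,fy=2.6,interpolation=2);o[:a.shape[0],:a.shape[1]]=a
b=cv2.resize(b,None,fx=2.9,fy=2.9,interpolation=2);o[250:250+b.shape[0],:b.shape[1]]=b
cv2.imwrite("pics/c3.png",o)
E
```

```text
(no output)
```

View pics/c3.png

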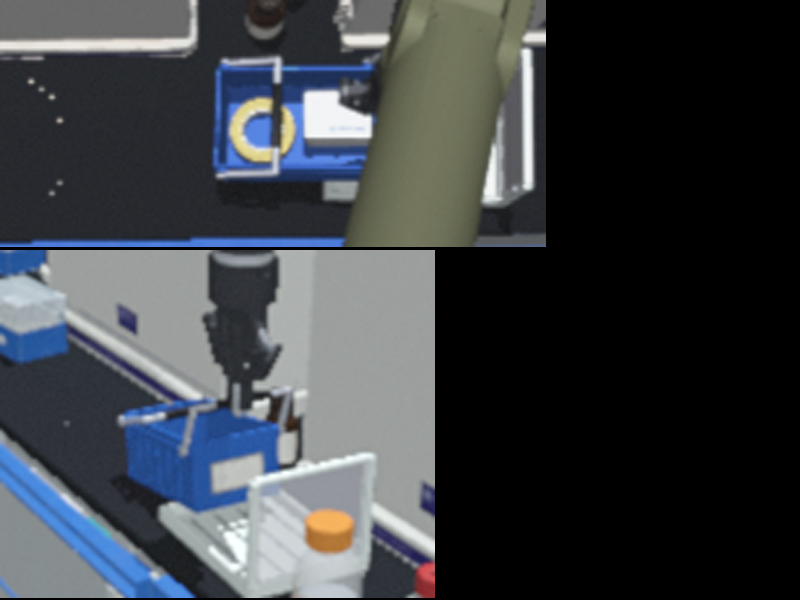

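```bash
python3 - <<'E'
from h import *
f=lambda x,y,z:on("top",205+x/2.6,160+y/2.6,z)
print(f(220,66,79),f(214,172,79),"rbar",f(277,60,95),f(275,176,95))
g=lambda x,y,z:on("side",245+x/2.9,150+(y-250)/2.9,z)
print("lead near bottom",[g(205,507,z) for z in(25,30,36)])
E
```

```text
[554.8 -58.1  79. ] [438.5 -49.3  79. ] rbar [ 556.2 -118.9   95. ] [ 430.4 -113.    95. ]
lead near bottom [array([ 455.1, -214.8,   25. ]), array([ 449.9, -223. ,   30. ]), array([ 443.6, -232.7,   36. ])]
```

Both views show the tote aligned with the tray, yaw about -2.7°, and its leading edge roughly 50 mm past the rim, which is under half. Lowering it onto the rim.

Emit:
send_rows([
  [0, 0, 0, 0, 0.2, -0.1, -1],
  [0, 0, 0, 0, 0.5, -0.2, -1],
  [0, 0, 0, 0, 0.8, -0.3, -1],
  [0, 0, 0, 0, 1.1, -0.4, -1],
  [0, 0, 0, 0, 1.1, -0.4, -1],
], squeeze=30)

```text
t: 5.35
tool_pos: [487.6, -213.5, 156.7]
tcp_rot: [0.001, 1.0, -0.025, 0.001]
wrist_force: [-4.4, -0.2, 8.0]
gripper_width: 0.114
gripper_force: 59.9
```

Emit:
send_rows([
  [0, 0, 0, 0, 0.9, -0.1, -1],
  [0, 0, 0, 0.1, 1.7, -0.3, -1],
  [0, 0, 0, 0.1, 2.7, -0.8, -1],
  [0, 0, 0, 0.2, 3.6, -1.5, -1],
  [0, 0, 0, 0.2, 4.3, -2.3, -1],
])

```text
t: 5.98
tool_pos: [489.4, -169.2, 130.8]
tcp_rot: [-0.0, 1.0, -0.025, 0.001]
wrist_force: [-1.2, 2.9, 2.2]
gripper_width: 0.113
gripper_force: 59.3
```

Emit:
send_rows([
  [0, 0, 0, 0, 0.5, -0.8, -1],
  [0, 0, 0, 0.1, 0.9, -1.6, -1],
  [0, 0, 0, 0.1, 1.1, -2.2, -1],
  [0, 0, 0, 0.1, 1.2, -2.7, -1],
  [0, 0, 0, 0.1, 1.2, -2.8, -1],
])

```text
t: 6.6
tool_pos: [490.4, -156.5, 105.5]
tcp_rot: [-0.001, 1.0, -0.025, -0.0]
wrist_force: [-9.5, 10.5, 25.3]
gripper_width: 0.112
gripper_force: 62.0
```

Emit:
send_rows([
  [0, 0, 0, 0, 0, 0.2, -1],
  [0, 0, 0, 0, 0, 0.3, -1],
  [0, 0, 0, 0, 0, 0.3, -1],
  [0, 0, 0, 0, 0, 0.3, -1],
  [0, 0, 0, 0, 0, 0.3, -1],
])

```text
t: 7.22
tool_pos: [490.0, -158.4, 106.5]
tcp_rot: [-0.0, 1.0, -0.026, 0.0]
wrist_force: [-2.5, 5.3, 7.1]
gripper_width: 0.117
gripper_force: 59.8
```

```bash
python3 - <<'E'
from h import *
s=manip.read_state();print(s["t"],s["tool_pos"],s["gripper_width"],s["wrist_force"])
a=manip.camera("top")[160:255,205:415];b=manip.camera("side")[165:255,260:370]
o=np.zeros((600,800,3),np.uint8)
a=cv2.resize(a,None,fx=2.6,fy=2.6,interpolation=2);o[:a.shape[0],:a.shape[1]]=a
b=cv2.resize(b,None,fx=3.88,fy=3.88,interpolation=2);o[250:250+b.shape[0],:b.shape[1]]=b[:350]
cv2.imwrite("pics/c4.png",o[:,:,::-1])
E
```

```text
7.225 [ 490.0084136  -158.36690261  106.5483887 ] 0.11690898258596735 [-2.49757999  5.31250356  7.07454913]
```

View pics/c4.png

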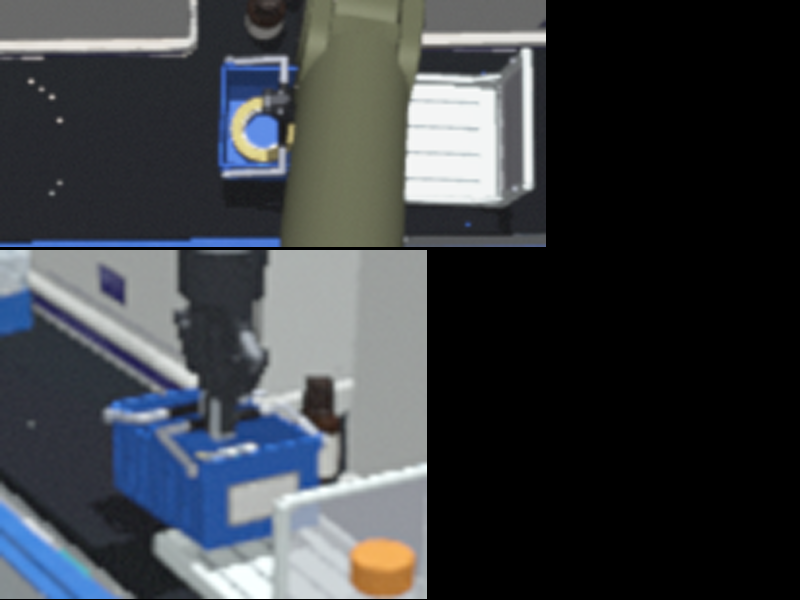

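The bail arm, from (192,470) to (165,435) in the composite, still stands about 0.25 rad above the side rim. I'll release, rise, close, and press the bar down from above.

Emit:
send_rows([
  [0, 0, 0, 0, 0, 0, -0.5],
  [0, 0, 0, 0, 0, 0, -0.5],
  [0, 0, 0, 0, 0, 0.5, -0.45],
  [0, 0, 0, 0, 0, 2, -0.45],
  [0, 0, 0, 0, 0, 5, -0.45],
])

```text
t: 7.95
tool_pos: [488.7, -160.0, 156.4]
tcp_rot: [0.001, 1.0, -0.026, -0.001]
wrist_force: [0.3, -0.2, -0.3]
gripper_width: 0.273
gripper_force: 0.0
```

Emit:
send_rows([
  [0, 0, 0, 0, 0, 0, -1],
  [0, 0, 0, 0, 0, 0, -1],
  [0, 0, 0, 0, 0, 0, -1],
  [0, 0, 0, 0, 0, 0, -1],
  [0, 0, 0, 0, 0, -1, -1],
])

```text
t: 8.57
tool_pos: [490.1, -158.9, 145.8]
tcp_rot: [0.0, 1.0, -0.026, 0.0]
wrist_force: [0.2, -0.2, 0.0]
gripper_width: -0.001
gripper_force: 0.0
```

```bash
python3 - <<'E'
from h import *
s=manip.read_state();print(s["t"],s["tool_pos"],s["gripper_width"],s["wrist_force"])
b=manip.camera("side")[165:255,260:380]
b=cv2.resize(b,None,fx=6.6,fy=6.6,interpolation=2)
cv2.imwrite("pics/c5.png",b[:,:,::-1])
E
```

```text
8.575 [ 490.12870927 -158.94961627  145.84987531] -0.0007166796297894874 [ 0.17647107 -0.20842823  0.0205341 ]
```

View pics/c5.png

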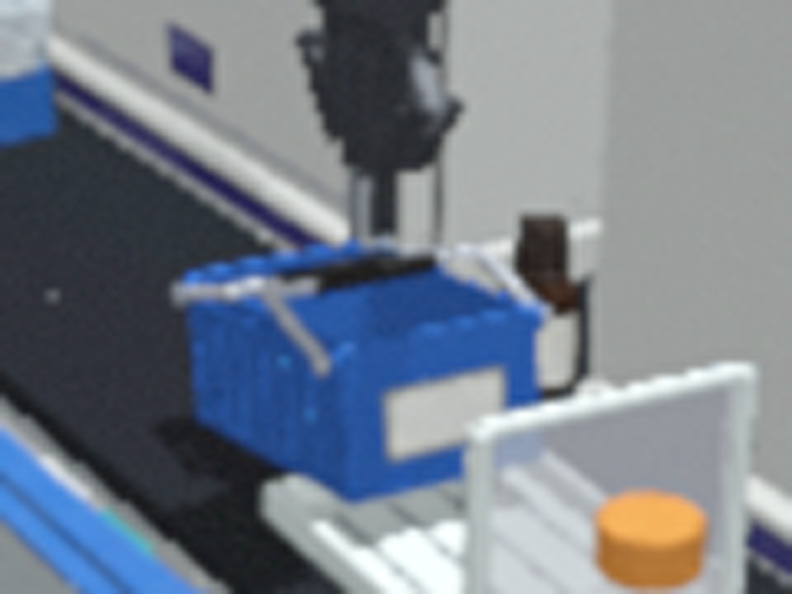

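Side view: the tote rests on the rim and the front bail is mostly folded, its arm running from (322,365) to (270,295), still raised. Pressing down with closed fingers.

Emit:
send_rows([
  [0, 0, 0, 0, 0, -0.8, -1],
  [0, 0, 0, 0, 0, -1.2, -1],
  [0, 0, 0, 0, 0, -1.5, -1],
  [0, 0, 0, 0, 0, -1.8, -1],
  [0, 0, 0, 0, 0, -1.8, -1],
])

```text
t: 9.25
tool_pos: [489.7, -158.8, 127.8]
tcp_rot: [0.0, 1.0, -0.026, -0.0]
wrist_force: [-1.1, -0.3, -1.1]
gripper_width: -0.0
gripper_force: 0.0
```

Emit:
send_rows([
  [0, 0, 0, 0, 0, -0.2, -1],
  [0, 0, 0, 0, 0, -0.4, -1],
  [0, 0, 0, 0, 0, -0.6, -1],
  [0, 0, 0, 0, 0, -0.7, -1],
  [0, 0, 0, 0, 0, -0.7, -1],
])

```text
t: 9.88
tool_pos: [490.0, -161.3, 122.2]
tcp_rot: [0.002, 1.0, -0.026, 0.001]
wrist_force: [-2.1, -3.5, 6.2]
gripper_width: 0.0
gripper_force: 3.5
```

Emit:
send_rows([
  [0, 0, 0, 0, 0, 2.5, -1],
  [0, 0, 0, 0, 0.9, 2.5, -1],
  [0, 0, 0, 0, 0.9, 1.2, -1],
  [0, 0, 0, 0, 0.9, 0.4, -1],
  [0, 0, 0, 0, 0.9, 0.2, -1],
])

```text
t: 10.5
tool_pos: [488.9, -149.7, 123.1]
tcp_rot: [-0.0, 1.0, -0.026, -0.001]
wrist_force: [-6.9, 1.4, 19.7]
gripper_width: 0.003
gripper_force: 9.7
```

```bash
python3 - <<'E'
from h import *
s=manip.read_state();print(s["t"],s["tool_pos"],s["gripper_force"],s["wrist_force"])
im=manip.camera("side");cv2.imwrite("pics/s6_raw.png",im[:,:,::-1])
hsv=cv2.cvtColor(im,cv2.COLOR_RGB2HSV)
# print bright low-sat pixels near near-side bail arm
for v in range(200,226): print(v,''.join('#' if hsv[v,u,1]<70 and hsv[v,u,2]>120 else ('b' if 95<hsv[v,u,0]<130 and hsv[v,u,1]>120 else '.') for u in range(284,346)))
E
```

```text
10.5 [ 488.93351321 -149.7180011   123.0868819 ] 9.671368352137506 [-6.90765061  1.43762676 19.65363092]
200 ...............###..bb.####.##.....####################.......
201 ................###..bb.###.##.....###################........
202 ..................###.bbbb.###.....###################........
203 ..............bbbbb.bbbbbbb###......##################........
204 .........b.bbbbbbbbbbbbbbb..##.......#################........
205 .....bbbbbbbbbbbbbbbbbbbb...##..........##############........
206 ....bbbbbbbbbbbbbbbbb.......##..##........###########.........
207 ....bbbbbbb..#####...........##...............#.######........
208 ..################..bb................bbbbbbbbbb..#####.......
209 ..#############..bbb..#..........bbbbbbbbbbbbbbbbb...###......
210 ...##........bbb..######...bbbbbbbbbbbbbbbbbbbbbbbbbb..##.....
211 ....bbbbbbbbbbb.#######.bbbbbbbbbbbbbbbbbbbbbbbbbbbbbbbb......
212 ....bbbbbbbbbbb.###.bbbbbbbbbbbbbbbbbbbbbbbbbbbbbbbbbbbbbb##..
213 ....bbbbbbbbbbbb.##.bbbbbbbbbbbbbbbbbbbbbbbbbbbbbbbbbbbbbb####
214 .....bbbbbbbbbbbb.##.bbbbbbbbbbbbbbbbbbbbbbbbbbbbbbbbbbbbb####
215 ....bbbbbbbbbbbbbb.###bbbbbbbbbbbbbbbbbbbbbbbbbbbbbbbbbbb#####
216 .....bbbbbbbbbbbbbb.###.bbbbbbbbbbbbbbbbbbbbbbbbbbbbbbbbb#####
217 .....bbbbbbbbbbbbbbb.###.bbbbbbbbbbbbbbbbbbbbbbbbbbbbbbbb#####
218 .....bbbbbbbbbbbbbbbb.###.bbbbbbbbbbbbbbbbbbbbbbbbbbbbbbb#####
219 .....bbbbbbbbbbbbbbbbb.###bbbbbbbbbbbbbbbbbbbbbbbbbbbbbbb#####
220 .....bbbbbbbbbbbbbbbbbb###bbbbbbbbbbbbbbbbbbbbbbbb..bbbbb#####
221 .....bbbbbbbbbbbbbbbbbbb#.bbbbbbbbbbbbbbbbbbbb..####.bbbb#####
222 .....bbbbbbbbbbbbbbbbbbbbbbbbbbbbbbbbbbbb..##########bbbb#####
223 .....bbbbbbbbbbbbbbbbbbbbbbbbbbbbbbbb..##############bbbb.###.
224 .....bbbbbbbbbbbbbbbbbbbbbbbbbbbbb.##################bbbbb....
225 .....bbbbbbbbbbbbbbbbbbbbbbbbbbbbb###################bbbbb..##
```

```bash
python3 - <<'E'
from h import *
u=np.array([-.047,-.999,0]);h=on("side",308.5,221,98);h=h.astype(float);print(h)
for e in (0,.1,.2,.3,.4,.5,.7): # elevation from horizontal pointing back
  p=h-u*60*np.cos(e)+[0,0,60*np.sin(e)];print(e,pix("side",p)-pix("side",h))
h2=on("side",286.5,209,75).astype(float)
for e in (.2,.3,.4,.5):
  p=h2+u*60*np.cos(e)+[0,0,60*np.sin(e)];print("rear",e,pix("side",p)-pix("side",h2),h2)
E
```

```text
[ 423.1 -220.7   98. ]
0 [-8.9 -7.1]
0.1 [-8.8 -8.7]
0.2 [ -8.7 -10.3]
0.3 [ -8.5 -11.8]
0.4 [ -8.2 -13.1]
0.5 [ -7.8 -14.4]
0.7 [ -6.8 -16.5]
rear 0.2 [7.8 3.1] [433.3 -59.3  75. ]
rear 0.3 [7.6 1.3] [433.3 -59.3  75. ]
rear 0.4 [ 7.3 -0.4] [433.3 -59.3  75. ]
rear 0.5 [ 6.9 -2.2] [433.3 -59.3  75. ]
```

The bail arm in the picture now matches the folded angle (elevation about 0.1), with the bar at z≈100 as predicted. Next I'll retreat and turn for a two-finger push on the rear wall.

```bash
python3 - <<'E'
from h import *
print(manip.read_state()["joint_positions"])
E
```

```text
[ 0.69475091  0.16193775 -0.4838969   1.92468062  0.08598776  1.07768211
 -1.4470804 ]
```

Emit:
send_rows([
  [0, 0, 0, 0, 0, 3, -1],
  [0, 0, 0, 0, 2, 7, -0.5],
  [0, 0, 0, 0.3, 6, 8, 0],
  [0, 0, 0, 0.6, 11, 8, 0.5],
  [0, 0, 0, 0.7, 14, 8, 0.5],
])

```text
t: 11.18
tool_pos: [496.3, -7.3, 201.9]
tcp_rot: [-0.0, 1.0, -0.025, -0.001]
wrist_force: [0.5, 0.2, 0.7]
gripper_width: 0.745
gripper_force: 0.0
```

Emit:
send_rows([
  [0, 0, 10, 0, 0, 0, 0.5],
  [0, 0, 20, 0, 0, 0, 0.5],
  [0, 0, 30, 0, 0, 0, 0.5],
  [0, 0, 40, 0, 0, 0, 0.5],
  [0, 0, 50, 0, 0, 0, 0.5],
])

```text
t: 11.8
tool_pos: [496.1, -10.0, 201.3]
tcp_rot: [-0.001, 0.916, 0.402, -0.001]
wrist_force: [-0.5, -0.1, 0.3]
gripper_width: 0.751
gripper_force: 0.0
```

Emit:
send_rows([
  [0, 0, 10, 0, 0, -1, 0.5],
  [0, 0, 20, 0, 0, -4, 0.5],
  [0, 0, 30, 0, 0, -7.5, 0.5],
  [0, 0, 40, 0, 0, -11, 0.5],
  [0, 0, 40, 0, -0.2, -13.5, 0.5],
])

```text
t: 12.42
tool_pos: [495.0, -11.7, 65.0]
tcp_rot: [-0.002, 0.724, 0.689, -0.001]
wrist_force: [0.9, -0.5, -0.4]
gripper_width: 0.749
gripper_force: 0.0
```

Emit:
send_rows([
  [0, 0, 0, 0, -2, 0, 0.5],
  [0, 0, 0, -0.1, -3.5, 0, 0.5],
  [0, 0, 0, -0.2, -4.7, 0, 0.5],
  [0, 0, 0, -0.2, -5.9, 0, 0.5],
  [0, 0, 0, -0.3, -7, 0, 0.5],
])

```text
t: 13.05
tool_pos: [496.1, -72.3, 69.6]
tcp_rot: [-0.003, 0.724, 0.69, 0.005]
wrist_force: [-0.6, 26.4, 17.7]
gripper_width: 0.75
gripper_force: 13.4
```

Emit:
send_rows([
  [0, 0, 0, 0, -0.7, 0, 0.5],
  [0, 0, 0, -0.1, -1.4, 0, 0.5],
  [0, 0, 0, -0.1, -2.1, 0, 0.5],
  [0, 0, 0, -0.1, -2.8, 0, 0.5],
  [0, 0, 0, -0.2, -3.5, 0, 0.5],
])

```text
t: 13.68
tool_pos: [496.1, -107.1, 71.1]
tcp_rot: [-0.0, 0.722, 0.692, 0.005]
wrist_force: [2.1, 12.6, 11.5]
gripper_width: 0.751
gripper_force: 6.4
```

```bash
python3 - <<'E'
from h import *
s=manip.read_state();print(s["t"],s["tool_pos"],s["gripper_force"],s["wrist_force"])
t=manip.camera("top");im=manip.camera("side");cv2.imwrite("pics/s7_raw.png",im[:,:,::-1]);cv2.imwrite("pics/t7_raw.png",t[:,:,::-1])
hsv=cv2.cvtColor(t,cv2.COLOR_RGB2HSV)
for v in range(178,244): print(v,''.join('#' if hsv[v,u,1]<60 and hsv[v,u,2]>140 else ('b' if 95<hsv[v,u,0]<130 and hsv[v,u,1]>120 else '.') for u in range(290,420)))
E
```

```text
13.675 [ 496.05919092 -107.07414222   71.06900575] 6.394490227103233 [ 2.05098539 12.64267843 11.49232027]
178 ....................................................................................................................##............
179 ...........#####...................................................................................................####...........
180 ...........#####..............................#....................................................................#####..........
181 ...........#####..............................####..........#########..............................................#####..........
182 ...........####..............................####...........#################...##.................................#####..........
183 ..............................................#.....bbbbbbb.###......#############..............................#...####..........
184 ....................................................bbbbbbbb###.bbbbbb......##..bbbb................................####..........
185 ............................................
[... 7216 characters left out ...]
.........................
239 ..................................................................................................................................
240 ..................................................................................................................................
241 ..................................................................................................................................
242 ..................................................................................................................................
243 ..................................................................................................................................
```

Emit:
send_rows([
  [0, 0, 0, 0, 0.1, 1, 0.5],
  [0, 0, 0, 0, -0.6, 1, 0.5],
  [0, 0, 0, 0, -1.3, 1, 0.5],
  [0, 0, 0, -0.1, -2, 1, 0.5],
  [0, 0, 0, -0.1, -2.7, 1, 0.5],
])

```text
t: 14.4
tool_pos: [490.0, -144.4, 77.4]
tcp_rot: [-0.001, 0.725, 0.688, -0.0]
wrist_force: [-0.8, 3.2, -2.6]
gripper_width: 0.749
gripper_force: 1.8
```

```bash
python3 - <<'E'
from h import *
s=manip.read_state();print(s["t"],s["tool_pos"],s["gripper_force"],s["wrist_force"])
t=manip.camera("top");im=manip.camera("side");cv2.imwrite("pics/s8_raw.png",im[:,:,::-1]);cv2.imwrite("pics/t8_raw.png",t[:,:,::-1])
a=t[165:250,290:420];b=im[165:260,265:385]
o=np.zeros((600,800,3),np.uint8)
a=cv2.resize(a,None,fx=3,fy=3,interpolation=2);o[:a.shape[0],:a.shape[1]]=a
b=cv2.resize(b,None,fx=6,fy=6,interpolation=2)[:345*2:1];b=cv2.resize(b,None,fx=.58,fy=.58);o[260:260+b.shape[0],:b.shape[1]]=b
c=cv2.imread("pics/s7_raw.png")[165:260,265:385][:,:,::-1];c=cv2.resize(c,None,fx=3.2,fy=3.2,interpolation=2);o[260:260+c.shape[0],416:]=c
cv2.imwrite("pics/c8.png",o[:,:,::-1])
E
```

```text
14.4 [ 490.03682422 -144.43551328   77.41635763] 1.7932419246062636 [-0.83213346  3.21630565 -2.56124516]
```

View pics/c8.png

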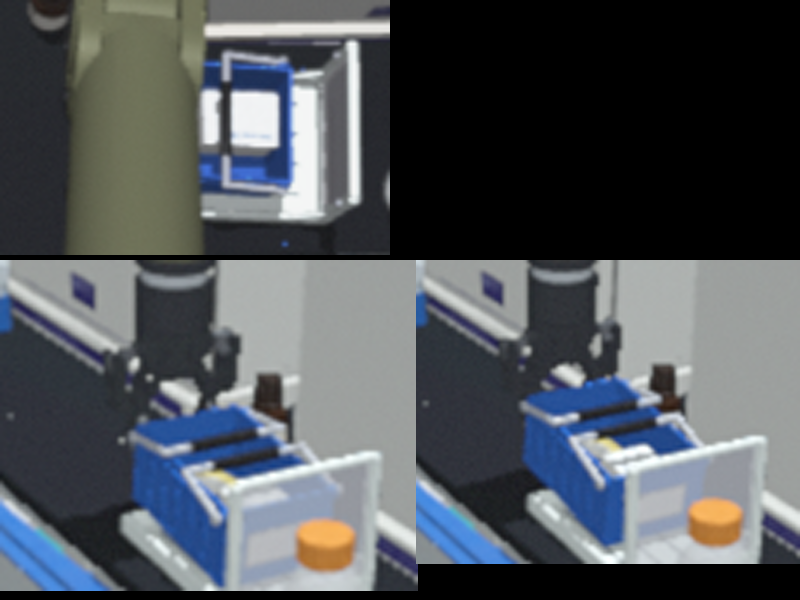

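The side view shows the tote tipped forward into the tray, with both bails folded and the tape and carton inside; in the top view its leading rim is at about (387,205). I'll continue the push.

Emit:
send_rows([
  [0, 0, 0, 0, -0.6, 0, 0.5],
  [0, 0, 0, 0, -1.2, 0, 0.5],
  [0, 0, 0, -0.1, -1.8, 0, 0.5],
  [0, 0, 0, -0.1, -2.4, 0, 0.5],
  [0, 0, 0, -0.1, -2.7, 0, 0.5],
])

```text
t: 15.12
tool_pos: [489.7, -171.3, 77.9]
tcp_rot: [-0.0, 0.725, 0.688, -0.0]
wrist_force: [0.6, 4.3, -2.2]
gripper_width: 0.75
gripper_force: 1.9
```

```bash
cat > lead.py <<'E'
from h import *
s=manip.read_state();print(s["t"],s["tool_pos"],s["gripper_force"],s["wrist_force"])
t=manip.camera("top");cv2.imwrite("pics/t9_raw.png",t[:,:,::-1])
hsv=cv2.cvtColor(t,cv2.COLOR_RGB2HSV)
for v in range(178,244,2): print(v,''.join('#' if hsv[v,u,1]<60 and hsv[v,u,2]>140 else ('b' if 95<hsv[v,u,0]<130 and hsv[v,u,1]>120 else '.') for u in range(320,420)))
E
python3 lead.py
```

```text
15.125 [ 489.67944231 -171.26410775   77.94690229] 1.8788239220157266 [ 0.55881973  4.3462951  -2.17594264]
178 ..........#####.......................................................................##............
180 ..........#####......................................................................#####..........
182 .....................................................................................#####..........
184 ............................................#####....#################..###..........#####..........
186 ..............................................#....b.###bbbbbbbb......#..bbb..........####..........
188 ...................................................b.###.bbbbbbbbbbbbbbbbbbb..........####..........
190 ...................................................b.###.bbbbbbbbbbbbbbbbbbbb.........####..........
192 ...................................................b....bbbbbbbbbbbbbbbbbbbbb.........####..........
194 ...............................................................bbbbbb.bbbbbbb.........####..........
196 ...........................................
[... 1772 characters left out ...]
...................########.............#########.......####.........#
232 .................................................##############################...##..####..........
234 .................................................#############################......................
236 ...............................................################################.....................
238 ........................................................................###.........................
240 ....................................................................................................
242 ....................................................................................................
```

```bash
python3 - <<'E'
from h import *
T=np.array([484.3,-276.3]);u=np.array([-.047,-.999]);n=np.array([.999,-.047])
for p in ((396.7,188),(396.7,226),(396.7,207)):
  q=on("top",*p,78)[:2]-T;print(q@u,q@n)
q=np.array([489.7,-171.3])-T;print("tcp",q@u,q@n)
for p in ((399,190),(398.5,236)): q=on("top",*p,18)[:2]-T;print("far rim inner?",q@u,q@n)
E
```

```text
80.1816 62.04279999999999
78.18349999999998 -46.582499999999996
79.15139999999998 7.328199999999965
tcp -105.1488 0.4595999999999774
far rim inner? 101.13719999999998 72.0396
far rim inner? 97.05849999999998 -64.7175
```

Emit:
send_rows([
  [0, 0, 0, 0, -0.2, 0, 0.5],
  [0, 0, 0, 0, -0.4, 0, 0.5],
  [0, 0, 0, 0, -0.6, 0, 0.5],
  [0, 0, 0, 0, -0.7, 0, 0.5],
  [0, 0, 0, 0, -0.7, 0, 0.5],
])

```text
t: 15.8
tool_pos: [489.8, -177.9, 77.9]
tcp_rot: [0.0, 0.725, 0.689, -0.0]
wrist_force: [0.3, 3.5, -2.6]
gripper_width: 0.748
gripper_force: 1.7
```

Emit:
send_rows([
  [0, 0, 0, 0, 1, 0, 0.5],
  [0, 0, 0, 0, 3, 1, 0.5],
  [0, 0, 0, 0, 6, 6, 0.5],
  [0, 0, 0, 0, 10, 10, 0.5],
  [0, 0, 0, 0, 15, 12, 0.5],
])

```text
t: 16.42
tool_pos: [491.2, -26.5, 201.7]
tcp_rot: [0.003, 0.725, 0.688, 0.001]
wrist_force: [0.9, -0.3, -0.2]
gripper_width: 0.751
gripper_force: 0.0
```

```bash
python3 lead.py; python3 - <<'E'
from h import *
im=manip.camera("side");cv2.imwrite("pics/s9_raw.png",im[:,:,::-1])
hsv=cv2.cvtColor(im,cv2.COLOR_RGB2HSV)
for v in range(205,275): print(v,''.join('#' if hsv[v,u,1]<60 and hsv[v,u,2]>130 else ('b' if 95<hsv[v,u,0]<130 and hsv[v,u,1]>120 else '.') for u in range(290,385)))
E
```

```text
16.425 [491.2327642  -26.46668698 201.71548874] 0.0 [ 0.94882863 -0.33372857 -0.21608907]
178 ......................................................................................##............
180 .....................................................................................#####..........
182 ..................###.....###############............................................#####..........
184 ................bbbb..############.....###..........###################.###...........####..........
186 ................bbbbbbbbbbbbbbbbbbbbbbb###bbbbbbbbbb###.bbbbbbb.........bbbbb.........####..........
188 ..........######bbbbbbbbbbbbbbbbbbbbbb.###.bbbbbbbbb###.bbbbbbbbbbbbbbbbbbbbb.........####..........
190 ..........####.bbbbbbbbbbbbbbbbbbbbbbb.###.bbbbbbbb.###.bbbbbbbbbbbbbbbbbbbbb.........####..........
192 ..........####.bbbbbbbbbbbbbbbbbbbbbbbb....bbbbbbbbb....bbbbbbbbbbbbbbbbbbbbb.........####..........
194 ..........####.bbbbbbbbbbbbbbbbbbbbbbbb...bbbbbbbbbb....bbb.bbbbbbbbbbbbbbbbb.........####..........
196 ..........####..bbbbbbbbbbbb..bbbbbbbbb...bbbb.#####....#####
[... 8754 characters left out ...]

268 bbbbbbbbbbbbbbbbbbbbbb................##############....#######################................
269 bbbbbbbbbbbbbbbbbbbbbbb................#########........#######################................
270 bbbbbbbbbbbbbbbbbbbbbbbbb...............####............#######################................
271 bbbbbbbbbbbbbbbbbbbbbbbbbb..............................#######################..............##
272 #bbbbbbbbbbbbbbbbbbbbbbbbbb.............................#######################..............##
273 ##b...#..bbbbbbbbbbbbbbbbbbb............................#######################.............###
274 #########.bbbbbbbbbbbbbbbbbbb...........................#######################.............###
```

```bash
python3 - <<'E'
from h import *
u=np.array([-.047,-.999,0]);n=np.array([.999,-.047,0]);z=np.array([0,0,1])
r=on("top",335,207,84);l=on("top",397,207,84);print(r,l,np.linalg.norm(r-l))
C=(r+l)/2;C[2]=4;T=np.array([484.3,-276.3,4]);print("tray coords",(C-T)@u)
ab=on("top",360,188,84),on("top",360,226,84)
P_=lambda x,y,h:C+u*x-n*y+z*h   # y>0 toward robot
for nm,x in(("rear",-18.6),("front",18.6)):
  for y in(61,35,-35,-61): print(nm,y,"top",pix("top",P_(x,y,85.7)),"side",pix("side",P_(x,y,85.7)))
for a in(.2,.4):
  e=.231+a
  for y in(61,35,-35):print("front raised",a,y,"top",pix("top",P_(77-60*np.cos(e),y,72+60*np.sin(e))),"side",pix("side",P_(77-60*np.cos(e),y,72+60*np.sin(e))))
im=cv2.imread("pics/s9_raw.png");g=im.max(2)
for v in range(214,240): print(v,' '.join('%3d'%g[v,u] for u in range(306,346)))
t=cv2.imread("pics/t9_raw.png").max(2)
for v in (200,206):print(v,t[v,352:382])
E
```

```text
[ 489.4 -182.8   84. ] [ 486.6 -355.1   84. ] 172.32274951381203
tray coords -7.516549999999965
rear 61 top [359.7 228.1] side [314.3 226.3]
rear 35 top [359.7 218.8] side [321.6 224.6]
rear -35 top [359.6 194.1] side [340.6 220.3]
rear -61 top [359.6 185. ] side [347.5 218.8]
front 61 top [373.3 228.5] side [320.3 231.1]
front 35 top [373.2 219.2] side [327.7 229.3]
front -35 top [373.  194.5] side [347.  224.8]
front -61 top [372.9 185.4] side [353.9 223.2]
front raised 0.2 61 top [375.5 227.8] side [321.  228.2]
front raised 0.2 35 top [375.4 218.5] side [328.4 226.5]
front raised 0.2 -35 top [375.2 193.5] side [347.8 222. ]
front raised 0.4 61 top [378.5 227.3] side [322.1 225.9]
front raised 0.4 35 top [378.4 217.8] side [329.6 224.2]
front raised 0.4 -35 top [378.1 192.7] side [349.  219.8]
214  58  58  58  60  57  56  56  58  58  57  55  56  58  63  63  61  62  60  62  68  74  81  89 120 148 189 194 157 153 177 186 180 199 211 209 202 194 192 189 183
215  57  57  60  59  61  58  57  57  55  58  56  52  52  55  63  83  90  86 108 137 161 177 166 154 160 182 186 163 155 156 152 
[... 3525 characters left out ...]
46 149 136 133 145 146 135 132 135 148 170 200 217 204 173 175 187 188 186 186 185 188 187 196 205 207 207 206 212 216
238 224 200 172 152 135 131 140 142 134 133 145 146 137 134 143 146 136 134 139 142 141 165 202 210 185 179 188 189 182 179 194 205 207 211 217 217 213 211 213 210
239 191 177 155 142 132 132 140 143 135 133 145 147 134 135 145 147 137 134 144 146 133 135 163 187 183 180 190 190 183 180 194 210 214 211 214 210 201 194 194 191
200 [224 222 220 215 184 140  80  50  58  76 163 207 179 129 137 222 244 243
 223 132  62  47  61 134 223 242 243 243 244 243]
206 [189 153 147 201 200 122  77  50  54  75 170 215 185 132 138 221 243 242
 219 129  63  48  62 136 225 243 244 244 244 244]
```

Numbers agree that both bails are folded, but the tote centre is about 7 mm short of the tray's middle and its rear may be perched on the rim. I'll give it one more gentle nudge.

Emit:
send_rows([
  [0, 0, 0, 0, -3, -2, 0.5],
  [0, 0, 0, 0, -5, -6, 0.5],
  [0, 0, 0, 0, -7, -10, 0.5],
  [0, 0, 0, 0, -9, -13, 0.5],
  [0, 0, 0, 0, -11, -13.2, 0.5],
])

```text
t: 17.15
tool_pos: [488.4, -137.7, 64.7]
tcp_rot: [-0.001, 0.725, 0.689, -0.001]
wrist_force: [0.3, 1.0, 0.7]
gripper_width: 0.749
gripper_force: 0.0
```

Emit:
send_rows([
  [0, 0, 0, 0, -2, 0, 0.5],
  [0, 0, 0, 0, -3.4, 0, 0.5],
  [0, 0, 0, 0, -4, 0, 0.5],
  [0, 0, 0, 0, -4.5, 0, 0.5],
  [0, 0, 0, 0, -4.9, 0, 0.5],
])

```text
t: 17.77
tool_pos: [491.4, -182.6, 67.6]
tcp_rot: [-0.001, 0.724, 0.69, 0.002]
wrist_force: [-0.5, 9.4, 6.8]
gripper_width: 0.747
gripper_force: 5.1
```

```bash
cat > bars.py <<'E'
from h import *
s=manip.read_state();print(s["t"],s["tool_pos"],s["wrist_force"])
t=manip.camera("top");cv2.imwrite("pics/t10_raw.png",t[:,:,::-1]);g=t.max(2)
im=manip.camera("side");cv2.imwrite("pics/s10_raw.png",im[:,:,::-1]);h=im.max(2)
for v in (200,206):print(v,g[v,330:345],g[v,352:402])
for v in range(209,240,1): print(v,' '.join('%3d'%h[v,u] for u in range(306,346)))
E
python3 bars.py
```

```text
17.775 [ 491.41387641 -182.59586764   67.63145441] [-0.45755202  9.35016683  6.79494574]
200 [ 60  64  72  77  82  88  92  96  98  99 101 103 107 107 108] [115 116 116 115 116 114 115 114 113 112 110 109 107 106 104 101  98  94
  89  86  96 127 124  77  48  49  92 218 244 245 245 245 245 244 244 245
 245 245 245 245 245 245 243 219 127  92 107 176 175 108]
206 [ 46  64  74  80  84  90  93  96  99 101 105 104 105 108 109] [116 115 116 114 116 115 113 113 113 110 110 109 108 107 104 102  98  93
  90  87 108 136 126  79  51  49  93 219 245 245 245 245 245 245 245 245
 245 245 245 245 245 245 244 231 155  95 102 177 176 109]
209  55  58  54  56  55  52  55  51  54  51  68 134 170 177 179 179 178 176 173 176 181 170 127  58  51  54  55  55  54  49  45  48  48  45  50  58  65  70  71  65
210  56  56  57  56  57  54  54  53  51  53  87 144 170 174 175 175 179 177 177 179 182 163 111  52  51  52  58  54  58  47  45  44  47  45  51  54  62  62  58  56
211  56  55  53  49  53  55  57  54  53  63 116 158 169 172 173 177 179 181 178 178 176 145  73  47  48  56  60  54  59  72  81  63  53  45  43
[... 3912 characters left out ...]
 193 190 185 177 178 183 191 198 204 209 211
236 105 129 153 160 146 137 136 137 143 146 137 137 146 148 139 130 135 143 152 151 147 182 213 213 189 178 187 190 190 193 198 202 200 203 208 211 213 209 202 200
237 176 183 190 181 154 137 137 136 145 147 136 137 147 151 138 134 144 148 136 136 142 165 197 217 202 181 189 189 187 198 209 211 205 198 199 199 198 193 189 187
238 193 193 195 179 153 138 138 137 147 150 138 136 148 149 138 135 146 150 137 132 138 149 169 194 192 181 190 191 185 189 199 199 193 188 188 188 188 199 208 209
239 192 191 192 178 150 136 137 137 147 149 138 137 147 149 139 137 145 147 138 136 139 142 146 157 166 181 191 193 187 184 187 185 188 198 209 209 209 214 219 215
```

Emit:
send_rows([
  [0, 0, 0, 0, 0.5, 0, 0.5],
  [0, 0, 0, 0, 2.5, 0, 0.5],
  [0, 0, 0, 0, 6, 5, 0.5],
  [0, 0, 0, 0, 10, 10, 0.5],
  [0, 0, 0, 0, 16, 14, 0.5],
])

```text
t: 18.5
tool_pos: [490.0, -34.6, 202.0]
tcp_rot: [0.001, 0.726, 0.688, 0.0]
wrist_force: [1.6, 0.1, -0.3]
gripper_width: 0.748
gripper_force: 0.0
```

```bash
cat > chk.py <<'E'
from h import *
s=manip.read_state();print(s["t"],s["tool_pos"],s["wrist_force"])
t=manip.camera("top");cv2.imwrite("pics/t11_raw.png",t[:,:,::-1]);g=t.max(2)
im=manip.camera("side");cv2.imwrite("pics/s11_raw.png",im[:,:,::-1]);h=im.max(2)
for v in (200,206,220):print(v,g[v,326:345],'|',g[v,354:404])
for v in range(217,240): print(v,' '.join('%3d'%h[v,u] for u in range(304,346)))
hsv=cv2.cvtColor(t,cv2.COLOR_RGB2HSV)
for v in range(178,244,3): print(v,''.join('#' if hsv[v,u,1]<60 and hsv[v,u,2]>140 else ('b' if 95<hsv[v,u,0]<130 and hsv[v,u,1]>120 else '.') for u in range(320,420)))
E
python3 chk.py
```

```text
18.5 [490.04442636 -34.62692303 202.00108267] [ 1.58974969  0.10905447 -0.34369295]
200 [ 45  45  45  83 188 237 236 237 245 244 219 128 119 139 174 210 218 200
 199] | [217 223 223 221 218 202 149  86  61  55  59  85 163 180 139 125 180 234
 243 231 179 117  55  47  74 172 234 243 243 244 244 243 242 243 243 243
 243 243 244 243 242 232 177 101 102 176 178 110  92  90]
206 [ 46  44  48  89 188 237 235 237 244 244 220 128 100 127 158 183 219 219
 216] | [219 215 188 143 163 192 165 110  64  51  53  85 169 191 147 121 147 223
 242 238 208 125  55  46  74 173 235 243 244 244 244 244 243 243 243 244
 244 244 243 243 242 236 186 102 103 176 181 118  94  93]
220 [ 47  45  48  95 199 237 234 239 245 244 216 110  93 144 182 209 218 189
 132] | [200 205 210 179 118 110 114 116 136 201 219 213 217 219 219 216 215 211
 175 124 115 121 160 208 199 155 149 151 149 150 151 150 149 150 150 150
 149 150 147 127  96  85  84  85  91 126 156 139  99  91]
217  58  59  56  58  58  59  58  57  57  55  53  52  54  58  62  78  91  97 116 149 193 200 166 154 175 188 175 159 154 155 155 154 153 154 146 138 1
[... 5416 characters left out ...]
bbbbbbbbbbbb.##.bbbbbbbbbb###.bbbbbbbbbbbbbbbbbbbbb.....####..........
226 ..........#######.b..########################.bbbbbbbbbb###############......bbb......####.........#
229 ..........#########################..........................................#........####.........#
232 ..........#################################################################..#....##..####..........
235 ..........#######################################################.############......................
238 .........................................................................##.........................
241 ....................................................................................................
```

```bash
python3 - <<'E'
from h import *
T=np.array([484.3,-276.3]);u=np.array([-.047,-.999]);n=np.array([.999,-.047])
for p in ((337.7,190),(337.7,223),(400.7,190),(400.7,223),(370,185.5),(370,226.5)): q=on("top",*p,84)[:2]-T;print(q@u,q@n)
print(manip.sign_off())
E
```

```text
-86.4352 49.59839999999996
-85.82280000000002 -44.28639999999999
89.82480000000001 54.98739999999999
88.03489999999996 -38.9103
4.033199999999967 65.36859999999996
3.215000000000013 -51.311000000000035
the job is handed in; nothing more can be done
None
```

The tote was pushed over the rim and handed in at about 18.5 s; by camera measurement it sits flat inside the tray with both bails folded and the carton and tape roll in it. The bottle and tip box were untouched in the views I checked and the arm kept clear of the beaker; the sign-off returned no verdict.

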